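Glue-up change-over in the bench laminating press

TASK

Change over the laminating press on the workbench: pull its tray out to the stop, lay the long finished beam from the tray flat on the slatted drying rack, and lay every short wooden block that is on the bench flat in the tray, none on top of another. Then push the tray fully home and turn the black cap on top of the press clockwise until it goes tight and its torque ratchet slips round, leaving the screw tight. Leave the glue bottle, hammer and tin alone.

Things in the scene. Friction and masses are not known exactly. Their poses are not given: they have to be found in the camera images.
- tray (a joint): how far the press's tray is pulled out, m: 0 fully home, 0.16 at its stop. About 2 N of friction; stays where it is left. It slides out along -x of tray_in.
- tray_handle (a point): centre of the tray's handle: a round steel bar 130 mm long, about 10 mm thick, along this point's y, 88 mm above the bench, its middle 35 mm in front of the tray's front panel (top at 94 mm), with room for a finger behind it from above. -x points away from the press. With the tray home the press's top plate (upper face at 106 mm) starts 18 mm behind the panel's front face.
- tray_in (a point): centre of the tray's inner floor, 22 mm above the bench; moves with the tray. -x points towards the handle, z up. Inside it is 194 mm along x by 264 mm along y; side and rear walls stand 24 mm above the floor, the front panel 72 mm. With the tray at its stop, all with x below +64 mm is clear of the press's top plate (underside at 90 mm, upper face at 106 mm above the bench).
- screw (a joint): turn of the press's screw, rad, clockwise positive: starts between 0 and 0.5, stops dead at 4.2 (tight). It needs about 0.1 N m and stays where it is left; turning the cap counter-clockwise loosens it again.
- cap (a joint): how far the cap has slipped round on the screw through its torque ratchet, rad: 0 at first. The cap drives the screw until the screw is at its stop at 4.2; turned on clockwise with more than about 0.35 N m the ratchet then slips and this value grows smoothly. Turned backwards it does not slip, it carries the screw back.
- cap_grip (a point): middle of the grip bar of the black plastic cap on top of the press, on the cap's vertical turning axis, about 144 mm above the bench. The bar is 62 mm long along this point's x, 18 mm thick along y, and 34 mm high (17 mm above and below this point), on a round skirt of 66 mm diameter. Turns with the cap.
- beam_center (a point): centre of the finished beam: a glued wooden bar 150 x 36 x 36 mm with two dark glue-line layers, long along x, 0.14 kg; lies crosswise in the press's tray at the start.
- rack_top (a point): drying rack: plywood board 200 x 110 mm (long along x) with two cross slats along y, 22 mm wide, at x = -55 and +55 mm. This point is its centre at the level of the slats' tops, 24 mm above the bench (the board between the slats is 14 mm lower).
- glue: bystander: white glue bottle, 56 mm diameter, 170 mm high, upright; origin at its foot
- hammer: bystander: hammer lying on the bench, about 260 mm long; origin under it
- tin: bystander: open metal tin, 80 mm diameter, 100 mm high; origin at its foot
- block1_center (a point): centre of one short wooden block: 95 x 36 x 36 mm, long along x, pale wood with one dark glue line, about 0.09 kg; 2 to 4 blocks lie on the bench between press and rack (absent ones read None).
- block2_center (a point): centre of one short wooden block: 95 x 36 x 36 mm, long along x, pale wood with one dark glue line, about 0.09 kg; 2 to 4 blocks lie on the bench between press and rack (absent ones read None).
- block3_center (a point): centre of one short wooden block: 95 x 36 x 36 mm, long along x, pale wood with one dark glue line, about 0.09 kg; 2 to 4 blocks lie on the bench between press and rack (absent ones read None).
- block4_center (a point): centre of one short wooden block: 95 x 36 x 36 mm, long along x, pale wood with one dark glue line, about 0.09 kg; 2 to 4 blocks lie on the bench between press and rack (absent ones read None).
Not all that is in view belongs to the job. Leave any yellow look-alike of the part that bears block3_center alone. Leave any orange look-alike of the part that bears block2_center alone.

How it is judged:
By the outcome, as a careful person would: the job done as asked, in the order asked, and still so for the second after the job is handed in, with the robot touching nothing.
Of block1, block2, block3, block4 only 2 to 4 are there at a start; the rules pass over those that are not, and their reading is None.
At some moment in a run one of block1, block2, block3, block4 may be knocked a few centimetres aside while the robot is not near it.
Once in a run the grip may slacken for a moment while it holds something.
It also fails if it takes over 210 s, if anything falls off the work surface, if the arm or the gripper's body presses on something with over 40 N, if the wrist force passes 120 N, or if a joint passes its speed limit or range.

ROBOT

A 7-joint arm with a two-finger parallel gripper is mounted at the origin on the work surface. World frame = base frame: x ahead of the robot, y to its left, z up, the work surface at z = 0. Lengths are in m, angles in rad, forces in N, time in s.
With the tool pointing down it reaches from about 0.425 to 0.95 m from the base axis. Payload 4.7 kg.
Tool frame: the origin (TCP) lies between the finger pads; the fingertips stand 25 mm ahead of it and the grasp point (between the pads) lies 6 mm ahead of it; z points along the fingers, y is the line along which they close (so a half turn about z gives the same grasp; the last joint's range is limited). The gripper opens to 85 mm and grips with 20 to 120 N. Pads are 22 mm wide; open, the fingers measure 114 mm over their backs; the gripper's body (76 mm by 85 mm) begins 54 mm behind the grasp point. The pads swing forward as they close: fully open they stand 13 mm farther back than shut.
Start: joints at [-1.363, 0.469, -0.049, 1.532, 0.024, 1.141, -0.082], TCP at [0.158, 0.656, 0.256] pointing down, gripper open.
Joint ranges: [-2.59, 2.59], [-0.33, 1.99], [-1.39, 1.29], [0.1, 2.45], [-1.04, 4.18], [0.21, 1.99], [-2.66, 2.66]. Speed limits (rad/s): [2.57, 2.57, 3.14, 3.14, 3.14, 3.14, 3.14].

INTERFACE

Orientations are given as a 3x3 rotation matrix whose columns are the frame's x, y, z axes.
In Python, from rig import * gives the robot as it stands. Calls block until the motion is done:
- movep(position, orientation): joint-space move of the TCP to a pose.
- move_l(position, attitude=None, feed=0.15, until_force=None): straight line of the TCP; attitude=None keeps the orientation; feed is the mean speed in m/s. With until_force (N) it stops when the force on the tool has changed by that much, and returns True; else False.
- move_joints(angles): joint-space move.
- command_gripper(opening, newtons=None): finger opening in m; newtons is the grip in N (None keeps the last); returns when the fingers have stopped.
- sleep(seconds).
- inverse_kinematics(position, orientation): joint angles nearest the present ones, or None.
- sense(): the state.
- camera(name): name is "scene" or "top" or "wrist"; returns (picture, depth): 420x560x3 uint8, red, green, blue; 420x560 float32, m along the optical axis (not along the pixel's ray), 0 where there is no reading.
- camera_params(name): a dict with "K" (3x3 intrinsics, pixels), "position" and "rotation" of the camera in the world; the wrist camera has in their place "tool_from_camera" (4x4, takes a point from camera to tool coordinates, whose origin is the TCP and whose axes are the flange's). Camera axes: x right, y down, z forward; pixel columns grow to the right and rows downward; lengths in m; the calibration is good to about 2 mm. A picture is of the moment at which its call begins: read the wrist's pose just before it. camera_params takes no time and is no camera call.
A pose or a line that the arm cannot do raises Unreachable and nothing moves.
- finish_job(): hands the job in; it is judged then, once.
The state is a dict: "time_s": time; "joint_pos": joint angles; "qd": joint speeds; "joint_efforts": joint torques, N m; "position": TCP position; "tcp_rot": TCP orientation; "wrist_force": force on the tool from outside, world axes, zero at the start; "ft_torque": the same for the moment, N m; "finger_gap": finger opening in m; "gripper_force": force on a finger pad.
Only numpy, scipy, OpenCV 4.12 (cv2) and the standard library are available. Lean on these libraries where they do the work, as an engineer would, in place of code of your own. Each camera call takes 0.05 s, during which the arm holds its last target. There are 200 camera calls.

## Working session

There is one attempt and no reset: what is moved stays moved. The work goes in short steps, each a Python script; the robot and the scene stay as the last script left them, time stands still between calls to the robot, and variables do not carry over. Pictures are saved under pics/ and viewed, at most 14 in all, crops included, and the job is handed in when it is done.

```bash
ls; mkdir -p pics
python3 - <<'E'
from rig import *
import cv2,numpy as np
for n in ("top","scene"):
    p,d=camera(n); cv2.imwrite(f"pics/{n}0.png",p[:,:,::-1]); np.savez(f"{n}0.npz",p=p,d=d)
    c=camera_params(n); print(n,c)
print(camera_params("wrist")); print(sense())
E
```

```text
pics
top {'K': array([[451.02763461,   0.        , 284.66852366],
       [  0.        , 451.02763461, 206.02455853],
       [  0.        ,   0.        ,   1.        ]]), 'position': array([ 0.43027204, -0.00711258,  1.21750966]), 'rotation': array([[ 0.01183994, -0.99425032,  0.1064242 ],
       [-0.99990032, -0.01095367,  0.00890837],
       [-0.00769141, -0.10651907, -0.99428091]])}
scene {'K': array([[406.72601319,   0.        , 276.70873586],
       [  0.        , 406.72601319, 206.75065989],
       [  0.        ,   0.        ,   1.        ]]), 'position': array([1.04277418, 0.35115287, 0.74306533]), 'rotation': array([[-0.56233315,  0.59496212, -0.57428347],
       [ 0.82670869,  0.38914673, -0.4063466 ],
       [-0.01828031, -0.7032673 , -0.71069047]])}
{'K': array([[334.04721322,   0.        , 282.09142882],
       [  0.        , 334.04721322, 210.99184242],
       [  0.        ,   0.        ,   1.        ]]), 'tool_from_camera': array([[ 1.68350706e-04, -9.61804599e-01, -2.73736889e-01,
         7.00812046e-02],
       [ 9.99999852e-01,  3.03294047e-04, -4.50647805e-04,
     
[... 324 characters left out ...]
4]), 'qd': array([-0.0001769 , -0.00103487,  0.00083115, -0.00142135,  0.00181535,
       -0.0018514 , -0.0001727 ]), 'joint_efforts': array([ 8.97255013e-04, -5.11512566e+01, -4.67503583e-02, -2.38390893e+01,
        1.08203071e-02,  4.35419744e-03, -4.92787763e-06]), 'position': array([0.15819327, 0.65571501, 0.25536871]), 'tcp_rot': array([[-9.72102907e-01,  2.34554447e-01, -3.87390234e-04],
       [ 2.34554765e-01,  9.72101399e-01, -1.71216310e-03],
       [-2.50128801e-05, -1.75526295e-03, -9.99998459e-01]]), 'wrist_force': array([ 0.08679517,  0.60092053, -0.32642503]), 'ft_torque': array([-0.05509925,  0.04891002, -0.00213835]), 'gripper_force': 0.0, 'finger_gap': 0.08527332223370947}
```

View pics/top0.png

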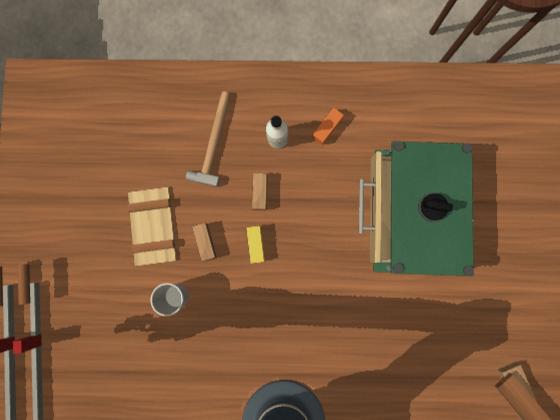

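View pics/scene0.png

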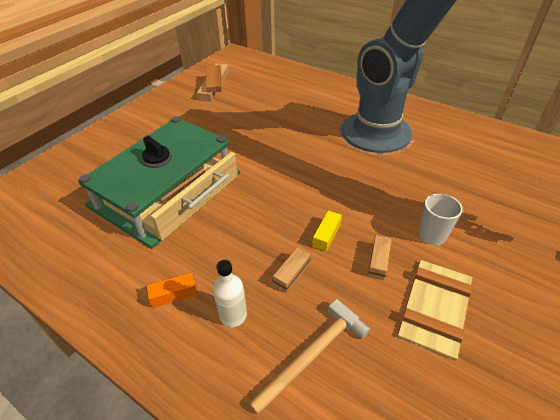

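The top view shows the press at about (430,208), its handle at (364,206) and its cap at (435,207). The rack is at (152,227).

Candidates for blocks in the top view:
- **Wooden, with one glue line:** (260,191) and (204,242). I choose these two; both lie between press and rack.
- **Look-alikes to leave:** yellow (256,245) and orange (328,126).
- **Brown scraps away from that area:** (25,283) and (520,395). Neither is a block of the job.

The bystanders are the glue at (277,130), the hammer at (213,140) and the tin at (168,299).

```bash
cat > h.py <<'E'
from rig import *
import cv2,numpy as np
def cloud(d,K,R,t):
    v,u=np.mgrid[:d.shape[0],:d.shape[1]]
    c=np.stack([(u-K[0,2])/K[0,0]*d,(v-K[1,2])/K[1,1]*d,d],-1)
    return c@R.T+t
def snap(n):
    if n=="wrist":
        s=sense(); p,d=camera(n); c=camera_params(n); T=c["tool_from_camera"]
        R=s["tcp_rot"]@T[:3,:3]; t=s["tcp_rot"]@T[:3,3]+s["position"]
    else:
        p,d=camera(n); c=camera_params(n); R,t=c["rotation"],c["position"]
    return p,d,cloud(d,c["K"],R,t),(c["K"],R,t)
def save(n,p): cv2.imwrite(f"pics/{n}.png",p[:,:,::-1])
def rect(m,P,minpts=60):
    """components of mask m -> min-area rects in world xy"""
    n,l,st,_=cv2.connectedComponentsWithStats(m.astype(np.uint8))
    out=[]
    for i in range(1,n):
        if st[i,4]<minpts: continue
        q=P[l==i]; (c,s,a)=cv2.minAreaRect(q[:,:2].astype(np.float32))
        if s[0]<s[1]: s=s[::-1]; a+=90
        out.append(dict(px=tuple(st[i,:2]+st[i,2:4]//2),c=np.round(c,4),s=np.round(s,3),a=round((a+90)%180-90,1),z=np.round(np.median(q[:,2]),4)))
    return out
def down(yaw):
    """tool down; tool y (closing) along direction yaw in world"""
    y=np.array([np.cos(yaw),np.sin(yaw),0]); z=np.array([0,0,-1.]); return np.stack([np.cross(y,z),y,z],1)
E
python3 - <<'E'
from h import *
z=np.load("top0.npz"); p,d=z["p"],z["d"]; c=camera_params("top"); P=cloud(d,c["K"],c["rotation"],c["position"])
H=P[...,2]; ok=(d>0)
print("bench",np.median(H[300:330,300:400]))
for lo,hi in ((.028,.045),(.008,.03),(.05,.12),(.095,.115),(.12,.2),(.075,.094)):
    print(lo,hi)
    for r in rect(ok&(H>lo)&(H<hi),P): print(r)
crop=p[90:280,110:400]; save("crop0",cv2.resize(crop,None,fx=2.7,fy=2.7,interpolation=cv2.INTER_CUBIC))
E
```

```text
bench 0.00016842766854952007
0.028 0.045
{'px': (np.int32(328), np.int32(125)), 'c': array([ 0.7773, -0.1094]), 's': array([0.096, 0.036]), 'a': -36.8, 'z': np.float64(0.0361)}
{'px': (np.int32(259), np.int32(192)), 'c': array([0.595 , 0.0719]), 's': array([0.095, 0.036]), 'a': -1.4, 'z': np.float64(0.0363)}
{'px': (np.int32(203), np.int32(242)), 'c': array([0.4601, 0.216 ]), 's': array([0.095, 0.037]), 'a': 17.1, 'z': np.float64(0.0358)}
{'px': (np.int32(255), np.int32(245)), 'c': array([0.455 , 0.0805]), 's': array([0.095, 0.036]), 'a': 8.1, 'z': np.float64(0.0361)}
{'px': (np.int32(168), np.int32(298)), 'c': array([0.3105, 0.3047]), 's': array([0.062, 0.031]), 'a': 22.6, 'z': np.float64(0.0368)}
{'px': (np.int32(516), np.int32(384)), 'c': array([ 0.0979, -0.5797]), 's': array([0.098, 0.081]), 'a': 23.7, 'z': np.float64(0.0312)}
{'px': (np.int32(283), np.int32(409)), 'c': array([0.0427, 0.0017]), 's': array([0.131, 0.051]), 'a': -89.3, 'z': np.float64(0.0338)}
0.008 0.03
{'px': (np.int32(208), np.int32(139)), 'c': array([0.7457, 0.2046]), 's': array([0.26 , 0.088]), 'a': -11.4, 'z'
[... 3231 characters left out ...]
z': np.float64(0.1308)}
{'px': (np.int32(281), np.int32(416)), 'c': array([0.0615, 0.0047]), 's': array([0.08 , 0.007]), 'a': 79.3, 'z': np.float64(0.1437)}
0.075 0.094
{'px': (np.int32(370), np.int32(207)), 'c': array([ 0.553 , -0.2103]), 's': array([0.278, 0.055]), 'a': -1.4, 'z': np.float64(0.0915)}
{'px': (np.int32(163), np.int32(300)), 'c': array([0.3095, 0.3063]), 's': array([0.07 , 0.037]), 'a': 24.0, 'z': np.float64(0.085)}
{'px': (np.int32(21), np.int32(347)), 'c': array([0.1982, 0.6482]), 's': array([0.031, 0.019]), 'a': 6.9, 'z': np.float64(0.0877)}
{'px': (np.int32(283), np.int32(413)), 'c': array([0.0491, 0.0026]), 's': array([0.104, 0.028]), 'a': -88.2, 'z': np.float64(0.0848)}
```

View pics/crop0.png

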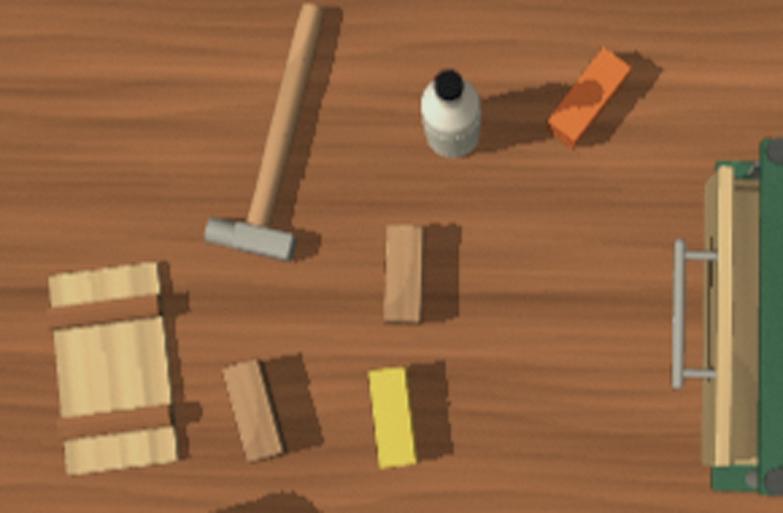

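The crop confirms both choices. The pale wood blocks at crop (404,273) and (254,410) are plain wood, while the others are yellow and orange. Next I pull the tray.

```bash
cat >> h.py <<'E'
LIM=np.array([[-2.59,2.59],[-.33,1.99],[-1.39,1.29],[.1,2.45],[-1.04,4.18],[.21,1.99],[-2.66,2.66]])
def orient(pos,yaw):
    """of yaw and yaw+pi the one with most joint margin"""
    best=None
    for k in (0,np.pi):
        R=down(yaw+k); q=inverse_kinematics(pos,R)
        if q is None: continue
        m=min((np.array(q)-LIM[:,0]).min(),(LIM[:,1]-q).min())-.02*np.abs(np.array(q)-sense()["joint_pos"]).max()
        if best is None or m>best[0]: best=(m,R)
    if best is None: raise RuntimeError("no ik")
    return best[1]
def over(xy,yaw,z=.26):
    s=sense()
    if s["position"][2]<z-.01: move_l([*s["position"][:2],z],feed=.25)
    p=[*xy,z]; R=orient(p,yaw); movep(p,R); return R
def at(xy,z,**k): return move_l([*xy,z],**k)
PA=np.radians(-1.3); PX=np.array([np.cos(PA),np.sin(PA)]); PD=np.array([-np.sin(PA),np.cos(PA)])  # tray out = PD
def st(): 
    s=sense(); print("t %.1f"%s["time_s"],np.round(s["position"],4),"F",np.round(s["wrist_force"],1),"gap %.4f gf %.1f"%(s["finger_gap"],s["gripper_force"])); return s
E
python3 - <<'E'
from h import *
hd=np.array([.5525,-.188]); print(PD)
over(hd,np.pi/2+PA,.2); command_gripper(.027,60); at(hd,.098,feed=.15,until_force=8); st()
command_gripper(0.0); s=st()
print(at(s["position"][:2]+PD*.165,s["position"][2],feed=.09,until_force=25)); st()
command_gripper(.027); s=st(); at(s["position"][:2],.2,feed=.25)
over([.5,.1],np.pi/2)
p,d,P,_=snap("top"); save("top1",p); np.savez("top1.npz",p=p,d=d,P=P)
H=P[...,2]
roi=np.zeros(H.shape,bool); roi[130:290,290:400]=1
for r in rect(roi&(d>0)&(H>.045)&(H<.075),P): print(r)
print("handle/panel",rect(roi&(d>0)&(H>.08)&(H<.1),P))
st()
E
```

```text
[0.02268733 0.99974261]
t 4.8 [ 0.553  -0.1885  0.0987] F [ 0.8 -0.3 -0.1] gap 0.0266 gf 0.0
t 5.1 [ 0.5533 -0.1886  0.0993] F [ 0.1 -0.1  6.4] gap 0.0087 gf 58.7
True
t 6.5 [ 0.5559 -0.049   0.0993] F [-0.3 -1.   2.3] gap 0.0088 gf 59.7
t 6.8 [ 0.5557 -0.0495  0.0991] F [ 0.7  0.2 -0.8] gap 0.0269 gf 0.0
{'px': (np.int32(355), np.int32(214)), 'c': array([ 0.5357, -0.1776]), 's': array([0.15 , 0.037]), 'a': -3.9, 'z': np.float64(0.058)}
{'px': (np.int32(345), np.int32(260)), 'c': array([ 0.4188, -0.1522]), 's': array([0.106, 0.006]), 'a': 88.9, 'z': np.float64(0.0472)}
handle/panel [{'px': (np.int32(315), np.int32(205)), 'c': array([ 0.5565, -0.0705]), 's': array([0.278, 0.055]), 'a': -1.3, 'z': np.float64(0.0934)}]
t 8.5 [0.4999 0.0987 0.2593] F [ 0.3 -0.4  0.2] gap 0.0272 gf 0.0
```

View pics/top1.png

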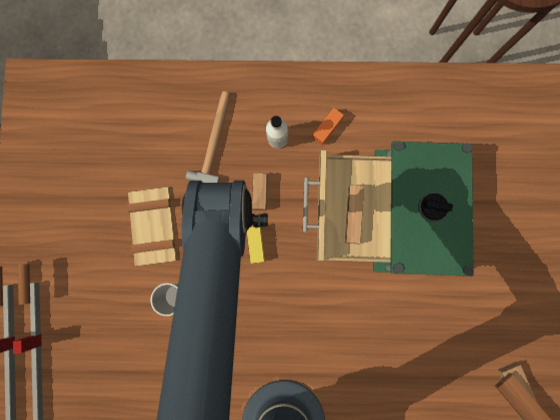

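The tray is out about 0.14 m, with the handle at (306,205) and the beam visible at (355,214). I pull the last 2 cm.

Run:
```python
from h import *
hd=np.array([.5562,-.048])
over(hd,np.pi/2+PA,.2); at(hd,.098,feed=.15,until_force=8)
command_gripper(0.0); s=st()
print(at(s["position"][:2]+PD*.026,s["position"][2],feed=.03,until_force=35)); st()
command_gripper(.027); s=st(); at(s["position"][:2],.2,feed=.25)
over([.45,.2],np.pi/2,.3)
p,d,P,_=snap("top"); save("top2",p)
H=P[...,2]
roi=np.zeros(H.shape,bool); roi[130:290,280:400]=1
for r in rect(roi&(d>0)&(H>.052)&(H<.065),P): print(r)
print("handle/panel",rect(roi&(d>0)&(H>.08)&(H<.1),P))
print("floor",rect(roi&(d>0)&(H>.018)&(H<.027),P,300))
print("blk",rect((d>0)&(H>.033)&(H<.039),P))
st()
```

```text
t 10.4 [ 0.557  -0.049   0.0993] F [-0.5 -2.4  5.8] gap 0.0088 gf 58.8
True
t 10.9 [ 0.557  -0.0489  0.0993] F [ 0.  -1.7  2.3] gap 0.0085 gf 59.8
t 11.2 [ 0.5563 -0.0487  0.0987] F [-0.9 -0.1  0.6] gap 0.0271 gf 0.0
{'px': (np.int32(355), np.int32(214)), 'c': array([ 0.5354, -0.1776]), 's': array([0.15 , 0.037]), 'a': -4.0, 'z': np.float64(0.0578)}
handle/panel [{'px': (np.int32(315), np.int32(205)), 'c': array([ 0.5562, -0.0704]), 's': array([0.277, 0.054]), 'a': -1.2, 'z': np.float64(0.0934)}]
floor [{'px': (np.int32(357), np.int32(209)), 'c': array([ 0.5535, -0.1902]), 's': array([0.265, 0.175]), 'a': -1.0, 'z': np.float64(0.0222)}]
blk [{'px': (np.int32(328), np.int32(125)), 'c': array([ 0.7773, -0.1096]), 's': array([0.096, 0.036]), 'a': -36.7, 'z': np.float64(0.036)}, {'px': (np.int32(259), np.int32(192)), 'c': array([0.5951, 0.0718]), 's': array([0.095, 0.036]), 'a': -1.5, 'z': np.float64(0.0357)}, {'px': (np.int32(201), np.int32(232)), 'c': array([0.4859, 0.2244]), 's': array([0.04 , 0.036]), 'a': 16.6, 'z': np.float64(0.0357)}, {'px': (np.int32(255), np.int32(245)), 'c': array([0.455 , 0.0803]), 's': array([0.095, 0.036]), 'a': 7.7, 'z': np.float64(0.036)}, {'px': (np.int32(207), np.int32(254)), 'c': array([0.4287, 0.2059]), 's': array([0.04 , 0.031]), 'a': -89.2, 'z': np.float64(0.0358)}]
t 13.4 [0.4507 0.1984 0.2999] F [0.1 0.1 0.6] gap 0.0272 gf 0.0
```

The tray is against its stop; it was simply not fully home at the start. Next is the beam.

```bash
cat >> h.py <<'E'
def pick(c,ang_deg,z,opening=.065,F=60):
    over(c,np.radians(ang_deg+90)); command_gripper(opening,F)
    at(c,z,feed=.15,until_force=12); command_gripper(.0,F); s=st()
    at(s["position"][:2],.26,feed=.2); return st()
def place(c,ang_deg,z,F=None):
    over(c,np.radians(ang_deg+90)); st(); at(c,z+.03,feed=.2); print("touch",at(c,z-.004,feed=.03,until_force=6)); st()
    command_gripper(.06); s=sense(); at(s["position"][:2],.26,feed=.25)
E
python3 - <<'E'
from h import *
s=pick([.5357,-.1777],-4,.053)
if s["finger_gap"]>.03: place([.501,.3614],8.1,.055)
over([.45,0.05],np.pi/2,.3)
p,d,P,_=snap("top"); save("top3",p); H=P[...,2]
print(rect((d>0)&(H>.05)&(H<.065),P)); print("blk",rect((d>0)&(H>.033)&(H<.039),P)); st()
E
```

```text
t 17.2 [ 0.5362 -0.1779  0.0537] F [0.3 0.8 6.4] gap 0.0353 gf 61.0
t 18.4 [ 0.5354 -0.1774  0.2588] F [-0.7  0.3 -0.8] gap 0.0351 gf 60.3
t 20.3 [0.5019 0.3596 0.2603] F [ 0.   0.4 -1. ] gap 0.0349 gf 60.2
touch True
t 22.3 [0.5008 0.3613 0.0558] F [-1.1 -0.7  4.7] gap 0.0351 gf 61.0
[{'px': (np.int32(146), np.int32(225)), 'c': array([0.5016, 0.3616]), 's': array([0.151, 0.038]), 'a': 8.1, 'z': np.float64(0.0597)}, {'px': (np.int32(27), np.int32(284)), 'c': array([0.3489, 0.6542]), 's': array([0.098, 0.007]), 'a': 6.0, 'z': np.float64(0.061)}, {'px': (np.int32(1), np.int32(287)), 'c': array([0.3407, 0.7231]), 's': array([0.098, 0.006]), 'a': 4.7, 'z': np.float64(0.0609)}, {'px': (np.int32(166), np.int32(299)), 'c': array([0.311 , 0.3052]), 's': array([0.066, 0.033]), 'a': 21.4, 'z': np.float64(0.0564)}, {'px': (np.int32(523), np.int32(398)), 'c': array([ 0.0737, -0.5909]), 's': array([0.13 , 0.051]), 'a': 40.2, 'z': np.float64(0.0516)}]
blk [{'px': (np.int32(328), np.int32(125)), 'c': array([ 0.7773, -0.1097]), 's': array([0.095, 0.036]), 'a': -36.9, 'z': np.float64(0.0361)}, {'px': (np.int32(259), np.int32(192)), 'c': array([0.5952, 0.0717]), 's': array([0.094, 0.036]), 'a': -1.2, 'z': np.float64(0.0361)}, {'px': (np.int32(202), np.int32(243)), 'c': array([0.46  , 0.2162]), 's': array([0.094, 0.036]), 'a': 16.7, 'z': np.float64(0.0359)}]
t 25.2 [0.4505 0.0516 0.3001] F [ 0.3 -0.6 -0.4] gap 0.0599 gf 0.0
```

```bash
cat >> h.py <<'E'
def blocks():
    p,d,P,_=snap("top"); H=P[...,2]; hsv=cv2.cvtColor(p,cv2.COLOR_RGB2HSV)
    out=[]
    for r in rect((d>0)&(H>.033)&(H<.039),P):
        if r["s"][0]<.085 or r["s"][1]<.03: continue
        x,y=r["px"]; r["sat"]=int(np.median(hsv[y-4:y+5,x-4:x+5,1])); out.append(r)
    return p,out
E
python3 - <<'E'
from h import *
tgt=[[.6185,-.187],[.488,-.184]]
for k in range(2):
    p,b=blocks(); w=[r for r in b if r["sat"]<190]; print(b)
    if not w: print("none"); break
    w.sort(key=lambda r:-r["c"][0]); r=w[0]
    s=pick(r["c"],r["a"],.033)
    if s["finger_gap"]<.03: print("MISSED"); break
    place(tgt[k],np.degrees(PA),.056)
over([.45,-.3],np.pi/2,.3)
p,b=blocks(); print(b); save("top4",p); st()
E
```

```text
[{'px': (np.int32(328), np.int32(125)), 'c': array([ 0.7773, -0.1097]), 's': array([0.095, 0.036]), 'a': -36.5, 'z': np.float64(0.0361), 'sat': 186}, {'px': (np.int32(259), np.int32(192)), 'c': array([0.5949, 0.0719]), 's': array([0.094, 0.036]), 'a': -1.3, 'z': np.float64(0.0359), 'sat': 117}, {'px': (np.int32(202), np.int32(242)), 'c': array([0.46  , 0.2164]), 's': array([0.095, 0.036]), 'a': 16.2, 'z': np.float64(0.0361), 'sat': 117}]
t 28.8 [ 0.7778 -0.1098  0.0339] F [0.2 0.7 3.3] gap 0.0350 gf 61.2
t 30.1 [ 0.7773 -0.1093  0.2582] F [-0.6  0.8 -1.3] gap 0.0351 gf 60.8
t 30.9 [ 0.6196 -0.1859  0.2596] F [ 0.2  0.  -0.8] gap 0.0351 gf 60.7
touch True
t 32.8 [ 0.6183 -0.1871  0.0558] F [-1.2  0.5  3.9] gap 0.0352 gf 61.4
[{'px': (np.int32(259), np.int32(192)), 'c': array([0.5951, 0.0718]), 's': array([0.094, 0.036]), 'a': -1.1, 'z': np.float64(0.0358), 'sat': 117}, {'px': (np.int32(203), np.int32(242)), 'c': array([0.4599, 0.2159]), 's': array([0.094, 0.036]), 'a': 17.7, 'z': np.float64(0.0361), 'sat': 117}]
t 37.5 [0.5957 0.0718 0.0337] F [-0.  -0.5  3.9] gap 0.0350 gf 61.4
t 38.8 [0.5949 0.072  0.2588] F [-0.3 -0.8 -0.9] gap 0.0350 gf 60.8
t 41.2 [ 0.4881 -0.1838  0.2599] F [ 0.1  0.5 -1.3] gap 0.0349 gf 60.7
touch True
t 43.1 [ 0.4878 -0.1842  0.0557] F [-0.6 -0.9  5.5] gap 0.0350 gf 61.4
[{'px': (np.int32(204), np.int32(242)), 'c': array([0.4599, 0.2159]), 's': array([0.094, 0.037]), 'a': 17.4, 'z': np.float64(0.036), 'sat': 117}, {'px': (np.int32(255), np.int32(245)), 'c': array([0.455 , 0.0805]), 's': array([0.094, 0.036]), 'a': 8.0, 'z': np.float64(0.0358), 'sat': 155}]
t 47.1 [ 0.4499 -0.2997  0.2995] F [ 0.4 -0.  -0.3] gap 0.0600 gf 0.0
```

View pics/top4.png

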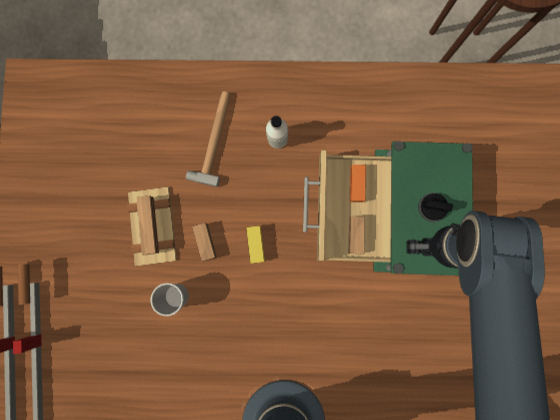

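My saturation threshold was too loose, so I picked up the orange look-alike, now in the tray at (358,183). It should have been left alone. I'll put it back exactly where it was, then place the remaining wooden block, this time selecting by a strict colour threshold.

Run:
```python
from h import *
s=pick([.6185,-.187],np.degrees(PA),.0555)
assert s["finger_gap"]>.03
place([.7773,-.1096],-36.8,.034)
over([.5,-.15],np.pi/2,.3)
p,b=blocks(); print(b)
w=[r for r in b if r["sat"]<135]
assert len(w)==1
r=w[0]; s=pick(r["c"],r["a"],.033); assert s["finger_gap"]>.03
place([.6185,-.187],np.degrees(PA),.056)
over([.45,.1],np.pi/2,.3)
p,d,P,_=snap("top"); save("top5",p); H=P[...,2]
print("hi",rect((d>0)&(H>.053)&(H<.063),P)); print("blk",rect((d>0)&(H>.033)&(H<.039),P)); st()
```

```text
t 50.0 [ 0.6191 -0.1871  0.0564] F [-0.8  0.1  3.4] gap 0.0352 gf 60.8
t 51.2 [ 0.6182 -0.1873  0.2585] F [ 0.6 -0.2 -1.9] gap 0.0348 gf 60.2
t 51.9 [ 0.7768 -0.1096  0.2584] F [-0.2  0.3 -1.4] gap 0.0350 gf 60.1
touch True
t 54.0 [ 0.7771 -0.1096  0.0345] F [-0.4 -0.1  4.6] gap 0.0352 gf 60.7
[{'px': (np.int32(328), np.int32(126)), 'c': array([ 0.7749, -0.1101]), 's': array([0.094, 0.036]), 'a': -36.8, 'z': np.float64(0.0359), 'sat': 186}, {'px': (np.int32(203), np.int32(242)), 'c': array([0.4598, 0.216 ]), 's': array([0.094, 0.036]), 'a': 17.1, 'z': np.float64(0.0361), 'sat': 117}, {'px': (np.int32(255), np.int32(245)), 'c': array([0.4551, 0.0806]), 's': array([0.094, 0.036]), 'a': 8.2, 'z': np.float64(0.036), 'sat': 154}]
t 61.2 [0.4603 0.2163 0.0337] F [-1.  -0.7  6.4] gap 0.0349 gf 61.4
t 62.5 [0.4597 0.2158 0.2588] F [ 0.4 -0.  -1.3] gap 0.0349 gf 60.7
t 64.1 [ 0.6188 -0.1843  0.2603] F [-0.6  0.  -1. ] gap 0.0349 gf 60.7
touch True
t 66.1 [ 0.6182 -0.1869  0.0558] F [-1.3 -0.2  4. ] gap 0.0350 gf 61.3
hi [{'px': (np.int32(358), np.int32(183)), 'c': array([ 0.6172, -0.1865]), 's': array([0.095, 0.036]), 'a': -1.2, 'z': np.float64(0.058)}, {'px': (np.int32(146), np.int32(225)), 'c': array([0.5013, 0.3617]), 's': array([0.15 , 0.038]), 'a': 8.4, 'z': np.float64(0.0596)}, {'px': (np.int32(357), np.int32(235)), 'c': array([ 0.482 , -0.1833]), 's': array([0.093, 0.037]), 'a': -0.8, 'z': np.float64(0.0581)}]
blk [{'px': (np.int32(328), np.int32(126)), 'c': array([ 0.7748, -0.1101]), 's': array([0.095, 0.036]), 'a': -37.0, 'z': np.float64(0.036)}, {'px': (np.int32(254), np.int32(233)), 'c': array([0.4837, 0.0823]), 's': array([0.036, 0.031]), 'a': 6.7, 'z': np.float64(0.0357)}, {'px': (np.int32(257), np.int32(256)), 'c': array([0.425 , 0.0726]), 's': array([0.035, 0.028]), 'a': 20.5, 'z': np.float64(0.0359)}]
t 69.0 [0.4511 0.0986 0.2999] F [ 1.1  0.4 -0.7] gap 0.0599 gf 0.0
```

View pics/top5.png

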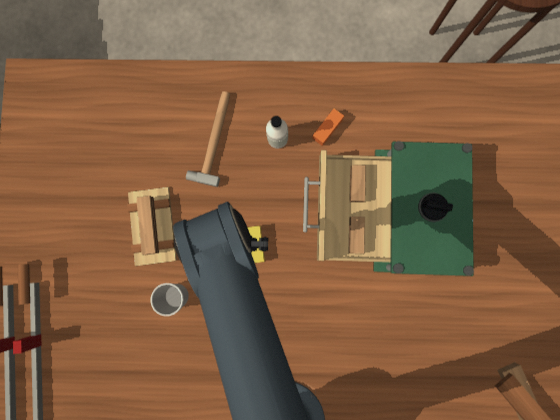

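The top view shows two wooden blocks flat in the tray at (358,183) and (357,235), the beam on the rack at (147,225), and orange back at (328,126), within 2.5 mm of its start. Next I push the tray home.

Run:
```python
from h import *
hd=np.array([.5562,-.0487])
over(hd,np.pi/2+PA,.2); command_gripper(.027,60); at(hd,.098,feed=.15,until_force=8)
command_gripper(0.0); s=st()
print(at(s["position"][:2]-PD*.168,s["position"][2],feed=.06,until_force=28)); st()
command_gripper(.027); s=st(); at(s["position"][:2],.22,feed=.25)
over([.45,-.05],np.pi/2,.3)
p,d,P,_=snap("top"); save("top6",cv2.resize(p[120:300,320:500],None,fx=3,fy=3)); H=P[...,2]
roi=np.zeros(H.shape,bool); roi[130:290,280:500]=1
print("panel",rect(roi&(d>0)&(H>.08)&(H<.1),P)); print("plate",rect(roi&(d>0)&(H>.103)&(H<.112),P))
print("bar",rect(roi&(d>0)&(H>.148)&(H<.17),P,20)); print("skirt",rect(roi&(d>0)&(H>.118),P)); st()
```

```text
t 71.4 [ 0.557  -0.0491  0.0993] F [-0.6 -2.   6.6] gap 0.0088 gf 58.7
False
t 74.4 [ 0.554  -0.2094  0.0993] F [ 2.5 15.   5.7] gap 0.0086 gf 59.3
t 74.7 [ 0.5511 -0.2169  0.098 ] F [-1.3  4.  -1.1] gap 0.0271 gf 1.9
panel [{'px': (np.int32(378), np.int32(208)), 'c': array([ 0.5523, -0.2303]), 's': array([0.28 , 0.055]), 'a': -1.4, 'z': np.float64(0.0932)}]
plate [{'px': (np.int32(432), np.int32(209)), 'c': array([ 0.5493, -0.3609]), 's': array([0.33 , 0.201]), 'a': -1.1, 'z': np.float64(0.1064)}]
bar [{'px': (np.int32(439), np.int32(206)), 'c': array([ 0.5493, -0.3607]), 's': array([0.061, 0.018]), 'a': 80.0, 'z': np.float64(0.1602)}]
skirt [{'px': (np.int32(437), np.int32(207)), 'c': array([ 0.5489, -0.3599]), 's': array([0.064, 0.064]), 'a': -89.9, 'z': np.float64(0.1307)}, {'px': (np.int32(318), np.int32(250)), 'c': array([ 0.4378, -0.0462]), 's': array([0.109, 0.107]), 'a': -87.2, 'z': np.float64(0.628)}]
t 76.6 [ 0.4508 -0.0519  0.2997] F [ 1.2  0.1 -0.1] gap 0.0270 gf 0.0
```

View pics/top6.png

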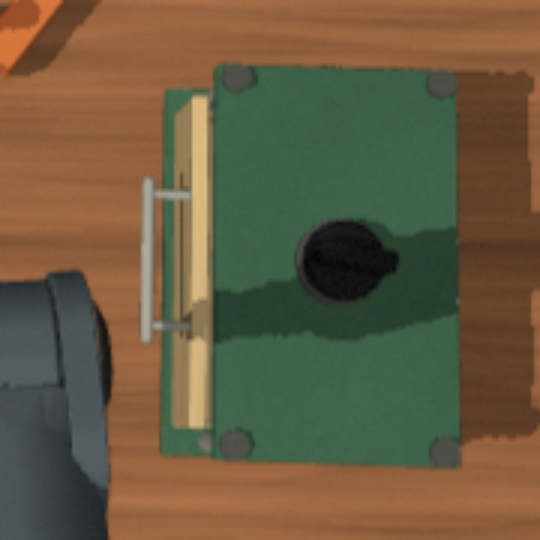

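The tray moved the full 0.160 m and is home: the panel sits at crop (200,260) with the plate edge behind it. The cap is at crop (345,260), its bar at 80°. I check the wrist range for turning.

Run:
```python
from h import *
over([.549,-.360],np.radians(-10),.26); print(np.round(sense()["joint_pos"],2))
for y in (-10,170): print(y,np.round(inverse_kinematics([.549,-.36,.16],down(np.radians(y))),2))
print(np.round(inverse_kinematics([.549,-.36,.16],down(np.radians(-30))),2))
```

```text
[ 1.01  0.54 -0.74  1.55  0.38  1.2   0.03]
-10 [ 0.99  0.63 -0.69  1.65  0.45  1.03 -0.02]
170 [-0.17  0.79  1.11  1.72 -0.78  1.14 -2.14]
[ 0.94  0.61 -0.62  1.65  0.4   1.02 -0.33]
```

```bash
cat >> h.py <<'E'
def turn(total,n):
    for i in range(n):
        q=np.array(sense()["joint_pos"]) if i==0 else q
        q[6]-=total/n; move_joints(list(q)); s=sense()
        print("q7 %.2f Mz %.2f F %s gap %.4f z %.3f"%(s["joint_pos"][6],s["ft_torque"][2],np.round(s["wrist_force"],0),s["finger_gap"],s["position"][2]))
def look():
    p,d,P,_=snap("top"); H=P[...,2]; roi=np.zeros(H.shape,bool); roi[130:290,390:480]=1
    return rect(roi&(d>0)&(H>.148)&(H<.17),P,20)
E
python3 - <<'E'
from h import *
c=[.549,-.3603]
command_gripper(.05,100); print("touch",at(c,.159,feed=.1,until_force=8)); st()
command_gripper(0); st()
turn(2.5,6)
command_gripper(.05); s=st(); at(s["position"][:2],.26,feed=.2)
q=np.array(sense()["joint_pos"]); q[6]+=np.pi; move_joints(list(q)); qs=q.copy()
over([.45,-.05],np.pi/2,.3); print(look()); np.save("q.npy",qs); st()
E
```

```text
touch False
t 79.6 [ 0.5496 -0.3604  0.1598] F [-0.1 -0.6  0.5] gap 0.0499 gf 0.0
t 80.0 [ 0.5523 -0.3609  0.1605] F [ 7.3 -1.4 -1.8] gap 0.0161 gf 97.6
q7 -0.44 Mz -0.08 F [ 3. -2. -3.] gap 0.0160 z 0.160
q7 -0.85 Mz -0.10 F [ 6. -2. -4.] gap 0.0165 z 0.161
q7 -1.27 Mz -0.03 F [ 6. -3. -6.] gap 0.0164 z 0.160
q7 -1.69 Mz -0.11 F [ 5. -4. -5.] gap 0.0162 z 0.161
q7 -2.10 Mz -0.13 F [ 6. -2. -5.] gap 0.0162 z 0.161
q7 -2.52 Mz -0.13 F [ 5. -2. -4.] gap 0.0164 z 0.160
t 83.3 [ 0.5522 -0.3607  0.1607] F [-1.   0.3  0.5] gap 0.0501 gf 0.0
[{'px': (np.int32(439), np.int32(206)), 'c': array([ 0.5491, -0.3605]), 's': array([0.062, 0.018]), 'a': -63.1, 'z': np.float64(0.1609)}]
t 89.0 [ 0.4502 -0.0503  0.2998] F [-0.1  0.1 -0.2] gap 0.0500 gf 0.0
```

The cap followed the grip exactly: 80° to −63°, which is 2.5 rad. Now the second turn.

Run:
```python
from h import *
move_joints(list(np.load("q.npy"))); 
R=sense()["tcp_rot"]; print(np.degrees(np.arctan2(R[1,1],R[0,1])))
c=[.5515,-.3605]
print("touch",at(c,.159,feed=.1,until_force=8)); command_gripper(0,110); st()
turn(2.6,13)
sleep(.2); command_gripper(.05); s=st(); at(s["position"][:2],.26,feed=.2)
over([.45,.05],np.pi/2,.3); print(look()); 
p,d,P,_=snap("top"); save("top7",p); H=P[...,2]
roi=np.zeros(H.shape,bool); roi[130:290,280:500]=1
print("panel",rect(roi&(d>0)&(H>.08)&(H<.1),P)); st()
```

```text
26.813790946871656
touch False
t 92.5 [ 0.5519 -0.3606  0.1599] F [ 0.3 -0.1  4.2] gap 0.0162 gf 107.9
q7 0.42 Mz -0.10 F [2. 1. 1.] gap 0.0159 z 0.160
q7 0.22 Mz -0.06 F [2. 1. 0.] gap 0.0158 z 0.160
q7 0.02 Mz -0.10 F [ 3.  0. -1.] gap 0.0158 z 0.160
q7 -0.18 Mz -0.11 F [ 5. -0. -3.] gap 0.0157 z 0.160
q7 -0.38 Mz -0.12 F [ 5. -1. -3.] gap 0.0163 z 0.160
q7 -0.58 Mz -0.07 F [ 6. -2. -3.] gap 0.0163 z 0.160
q7 -0.78 Mz -0.10 F [ 8. -1. -3.] gap 0.0162 z 0.160
q7 -0.98 Mz -0.07 F [ 8. -1. -4.] gap 0.0163 z 0.160
q7 -1.18 Mz -0.08 F [ 9. -2. -4.] gap 0.0160 z 0.160
q7 -1.38 Mz -0.05 F [ 8. -3. -5.] gap 0.0156 z 0.160
q7 -1.58 Mz -0.13 F [ 9. -3. -5.] gap 0.0163 z 0.160
q7 -1.78 Mz -0.08 F [ 9. -4. -4.] gap 0.0164 z 0.160
q7 -1.98 Mz -0.07 F [ 8. -4. -5.] gap 0.0162 z 0.160
t 97.2 [ 0.5515 -0.3605  0.1599] F [-0.4 -0.6 -1. ] gap 0.0497 gf 0.0
[{'px': (np.int32(439), np.int32(205)), 'c': array([ 0.5497, -0.3612]), 's': array([0.063, 0.019]), 'a': -32.0, 'z': np.float64(0.1602)}]
panel [{'px': (np.int32(378), np.int32(208)), 'c': array([ 0.5522, -0.2298]), 's': array([0.28 , 0.055]), 'a': -1.3, 'z': np.float64(0.0931)}]
t 99.8 [0.4508 0.0488 0.3   ] F [ 0.3 -0.1  0.1] gap 0.0500 gf 0.0
```

View pics/top7.png

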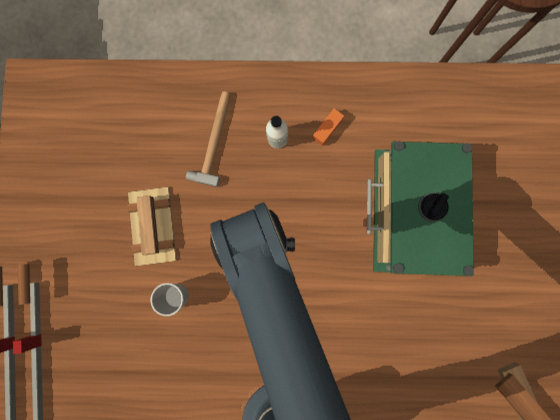

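The cap went 5.1 rad clockwise in all; from a start between 0 and 0.5 that takes the screw to its stop at 4.2, plus at least 0.9 rad of ratchet slip. The top view shows the tray shut (378,208), the beam on the rack (147,225) and the bystanders untouched. I hand in the job.

Run:
```python
from h import *
print(finish_job())
```

```text
the job is handed in; nothing more can be done
None
```

I handed in the job with the beam on the rack, both wooden blocks flat in the tray, the tray home and the cap turned 5.1 rad clockwise. Two caveats: I briefly lifted the orange look-alike into the tray by mistake and put it back within about 2.5 mm, and the ratchet slip is inferred from that turn because the wrist torque, read only between steps, showed no rise.

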